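# Lock the jar in the one-hand jar holder

### The job

Get the squat lidded jar ready for one-handed opening: push it along the worktop into the jar holder until it sits fully home in the V at the back, then flip the holder's toggle lever over so that it snaps across and its bolt locks the jar in. Work only by pushing with the fingertips: never lift or tip the jar, and leave the cup and the salt shaker standing where they are.

Things in the scene. Friction and masses are not known exactly. Their poses are not given: they have to be found in the camera images.
- jar_holder: One-hand jar holder fixed to the worktop: a pale wooden horseshoe 40 mm high, open underneath, 86 mm wide, reaching to x = +51 mm. Origin: on the worktop, where the middle of a fully seated jar stands; a V of two black 45-degree pads stops the jar there. Its x axis points level into the holder (the way the jar is pushed), y to the left when looking in, z up. Inside walls at y = +-31 mm.
- holder_mouth (a point): Middle of the holder's mouth, on the worktop, on the holder's axis at x = -73 mm of its frame. From here 30 mm high wooden guides narrow from about 110 mm apart to the 62 mm gap between the walls at x = -52 mm.
- housing_top (a point): Centre of the top of the metal latch housing on the left of the holder, 50 mm above the worktop. The housing measures 32 mm along the holder's x and 104 mm along its y; the lever rises from a slot in its top. In the holder's frame this point lies at x = -36, y = +87 mm.
- jar_center (a point): Centre, half-way up, of the loose squat glass jar with a broad screw lid (about 0.2 to 0.3 kg, 55 mm across, 75 mm high). It starts upright outside the mouth of the holder, 45 to 75 mm to the left or right of its axis.
- latch_lever (a joint): Angle of the toggle lever, rad. 0: open, leaning 0.5 rad to the holder's +y side (away from the jar), bolt drawn in. 0.5: upright, dead centre. 1.0: locked, leaning 0.5 rad to -y (towards the jar). A spring snaps it to the nearer end; about 3 to 4 N at the grip starts it, less towards the centre.
- lever_tip (a point): Top end of the toggle lever: a round bar 9 mm thick, its last 32 mm a black grip up to 17 mm thick. The lever is 85 mm long and turns about an axis along the holder's x, at x = -36, y = +95 mm and 18 mm above the worktop; the tip stands 93 mm above the worktop at both ends, 103 mm at the centre, and swings 82 mm towards -y.
- latch_bolt (a joint): Travel in m of the round 10 mm bolt that the lever drives out of the housing towards -y, 36 mm above the worktop at x = -36 mm in the holder's frame: 0 drawn in, clear of the jar's way; 0.028 fully out, in front of a seated jar. A jar that is not home gets in its way.
- espresso_cup_2: Bystander: pale handleless cup, 62 mm across, 58 mm high, in front of the holder on the other side of its axis from the jar. Origin at the centre of its underside.
- salt_shaker: Bystander: salt shaker, 44 mm across, 90 mm high. Origin at the centre of its underside.
Not all that is in view belongs to the job. What is shaped like the part that bears jar_center but green or turquoise is not meant.

How it is judged:
On the way, in this order (a step that is already met when the one before it is completed fails the run):
1. the jar stands fully home in the holder, the lever still open (horizontal distance between jar_center and jar_holder below 0.006 m and value of joint latch_lever below 0.3 rad), for 0.1 s.
2. the lever has been flipped over to its locked end (value of joint latch_lever above 0.92 rad), for 0.2 s.
At the end, for the whole second after the job is handed in: The jar stands upright (within 0.1 rad) on the worktop in the holder, its middle within 7 mm of the seat, at rest; the lever is past 0.92 rad and the bolt at least 24 mm out (value of joint latch_lever above 0.92 rad and value of joint latch_bolt above 0.024 m and horizontal distance between jar_center and jar_holder below 0.007 m and height (world z) of jar_center below 0.042 m and angle between jar_center's own z axis and vertical below 0.1 rad and linear speed of honey_jar below 0.01 m/s); the robot touches nothing.
It fails at once if the jar is lifted more than about 10 mm (height (world z) of jar_center above 0.048 m).
It fails at once if the jar is tipped by more than 0.4 rad (angle between jar_center's own z axis and vertical above 0.4 rad).
It fails at once if the cup or the salt shaker is moved more than 25 mm or knocked over (distance of any of espresso_cup_2, salt_shaker from where it was at the start of the episode above 0.025 m or angle between any of espresso_cup_2, salt_shaker's own z axis and vertical above 0.5 rad).
It also fails if it takes over 61 s, if anything falls off the work surface, if the arm or the gripper's body presses on something with over 40 N, if the wrist force passes 120 N, or if a joint passes its speed limit or range.

### The arm

A 6-joint arm with a two-finger parallel gripper is mounted at the origin on a cart in front of the work surface, level with it; the furniture and walls round the work are solid. World frame = base frame: x ahead of the robot, y to its left, z up, the work surface at z = 0. Lengths are in m, angles in rad, forces in N, time in s.
With the tool pointing down it reaches from about 0.35 to 0.775 m from the base axis. Payload 7.3 kg.
Tool frame: the origin (TCP) lies at the very end of the fingers, on their centre line; the grasp point (between the pads) lies 19 mm behind it (robot.hold_point_z is the distance from the TCP to the grasp point, in m); y points along the fingers, z is the direction in which the jaws open and shut, and the axes are right-handed (so a half turn about y gives the same grasp; the last joint's range is limited). The gripper opens to 92 mm and grips with 3 to 60 N. Pads are 19 mm wide; open, the fingers measure 130 mm over their backs; the gripper's body (75 mm by 190 mm) begins 47 mm behind the grasp point.
Start: joints at [1.015, 0.342, 1.524, -0, 1.275, -0.146], TCP at [0.209, 0.482, 0.227] pointing down, gripper open.
Joint ranges: [-2.53, 2.53], [-0.77, 2.02], [0.04, 2.7], [-1, 4.14], [0.28, 2.66], [-3.11, 3.11]. Speed limits (rad/s): [2.57, 2.57, 3.14, 3.14, 3.14, 3.14].

### API

Orientations are given as [roll, pitch, yaw] about the fixed x, y, z axes, in that order (R = Rz(yaw) Ry(pitch) Rx(roll)).
In Python, from cell import robot gives the robot as it stands.
- The arm moves only by the shell command python3 -m crank 'ROWS' [OPENING] [FORCE]. ROWS is a JSON object of lists of equal length, an entry for each row: "xyz": the shift along the tool's x, y, z in cm, a list of three; "roll": the turn about the tool's y in degrees. A call has 1 to 20 rows; each row shifts and turns the commanded pose from where the row before left it, along the tool's axes as they then stand; what a row does not reach is not made up. A row lasts 1/10 s, in which the tool goes at most 50 mm and 8.59 degrees, less where a joint would pass 70% of its speed; a pose out of reach is approached as far as the arm can. A call is refused whole if a number of a shift passes 5 or a number of a turn 8.59, either way. A call with a gripper value outside its range is refused whole. OPENING is the gripper command: -1 is fully open, 1 is shut, values between are in proportion, set as the call begins (- or left out, the last holds). The fingers move at their own pace and stop on an object; FORCE is the grip in N (left out, the last holds). Time passes only in rows, so rows that do not move let the fingers close. It gives the time, the measured TCP pose, the force and the opening at its end, in the units of the state.
- robot.observe(): the state, without advancing time (a new reading comes with each control period).
- robot.read_camera(name): name is "scene" or "top" or "wrist"; returns the picture (480x640x3 uint8, red, green, blue); there is no depth.
- robot.calibration(name): a dict with "intrinsics" (3x3 intrinsics, pixels), "pose" (4x4, takes a point from camera to world coordinates). Camera axes: x right, y down, z forward; pixel columns grow to the right and rows downward; lengths in m; the calibration is good to about 2 mm. A picture is of the moment at which its call begins: read the wrist's pose just before it. calibration takes no time and is no camera call; for the wrist camera it gives the pose at the moment of the call.
- robot.hand_in(): hands the job in, once; it reports no verdict.
The state is a dict: "time": time; "qpos": joint angles; "qvel": joint speeds; "joint_efforts": joint torques, N m; "tool_pos": TCP position; "tool_rot": TCP orientation; "contact_force": force on the tool from outside, world axes, zero at the start; "torque": the same for the moment, N m; "opening": finger opening in m.
Only numpy, scipy, OpenCV 4.12 (cv2) and the standard library are available. Lean on these libraries where they do the work, as an engineer would, in place of code of your own. Each camera call takes 0.05 s, during which the arm holds its last target.

## Working session

There is one attempt and no reset: what is moved stays moved. The work goes in short steps, Python scripts to look and compute and a shell command to move; the robot and the scene stay as the last step left them, time stands still between calls to the robot, and variables do not carry over. Pictures are saved under pics/ and viewed, and the job is handed in when it is done.

```bash
ls; mkdir -p pics; python3 - <<'E'
from cell import robot
import cv2
s=robot.observe();print(s)
for n in ("scene","top"):
    c=robot.calibration(n);print(n,c)
    cv2.imwrite(f"pics/{n}0.png",robot.read_camera(n)[:,:,::-1])
E
```

```text
pics
{'time': 0.0, 'qpos': array([ 1.01500766e+00,  3.42733555e-01,  1.52498860e+00, -3.06661738e-05,
        1.27539994e+00, -1.45981814e-01]), 'qvel': array([ 0.00108264, -0.00108398, -0.00102678, -0.00167847, -0.00126839,
       -0.00017158]), 'joint_efforts': array([-8.71980683e-04, -4.31236231e+01, -2.44224018e+01,  7.18108658e-02,
        5.59470069e-02, -1.84706341e-04]), 'tool_pos': array([0.2089452 , 0.48119776, 0.22604926]), 'tool_rot': array([-1.57231376e+00,  1.93465851e-04, -4.09798045e-01]), 'contact_force': array([-0.16909158,  0.66018953, -0.96345487]), 'torque': array([ 0.01296062, -0.00915667,  0.01622719]), 'opening': 0.09154711301668063}
scene {'intrinsics': array([[466.10407341,   0.        , 327.7917874 ],
       [  0.        , 466.10407341, 233.97263009],
       [  0.        ,   0.        ,   1.        ]]), 'pose': array([[ 0.7550195 , -0.48211993,  0.44441639,  0.10012655],
       [-0.65568603, -0.55991176,  0.50653199, -0.15813756],
       [ 0.0046248 , -0.67383915, -0.7388636 ,  0.72560242],
       [ 0.        ,  0.        ,  0.        ,  1.        ]])}
top {'intrinsics': array([[597.46482468,   0.        , 317.30468126],
       [  0.        , 597.46482468, 241.32070227],
       [  0.        ,   0.        ,   1.        ]]), 'pose': array([[-0.02025402, -0.99817719,  0.05685134,  0.41142673],
       [-0.9996704 ,  0.01932151, -0.01690458,  0.26044117],
       [ 0.01577531, -0.05717499, -0.99823953,  1.11658192],
       [ 0.        ,  0.        ,  0.        ,  1.        ]])}
```

View pics/scene0.png

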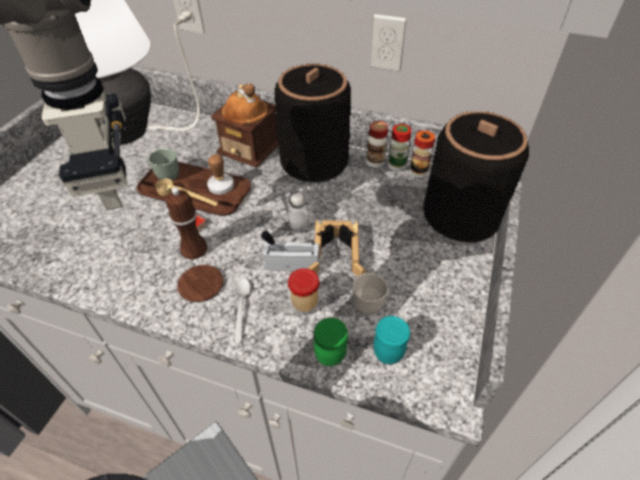

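View pics/top0.png

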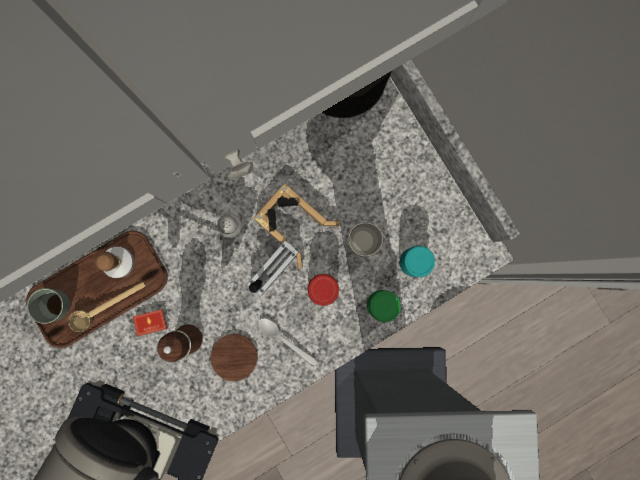

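```bash
python3 - <<'E'
import cv2
a=cv2.imread("pics/top0.png")[160:340,200:440]
cv2.imwrite("pics/top0c.png",cv2.resize(a,None,fx=3.33,fy=3.33,interpolation=cv2.INTER_CUBIC))
a=cv2.imread("pics/scene0.png")[180:370,230:430]
cv2.imwrite("pics/scene0c.png",cv2.resize(a,None,fx=3,fy=3,interpolation=cv2.INTER_CUBIC))
E
```

```text
(no output)
```

View pics/top0c.png

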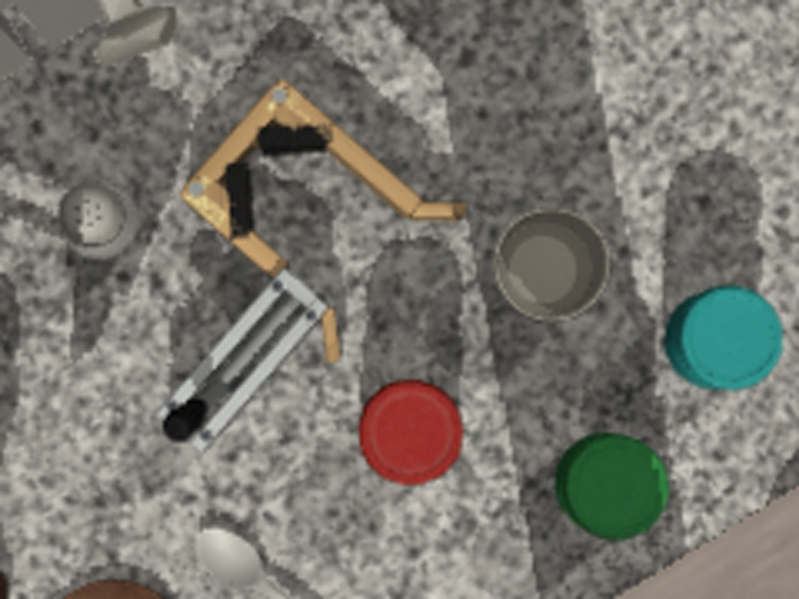

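View pics/scene0c.png

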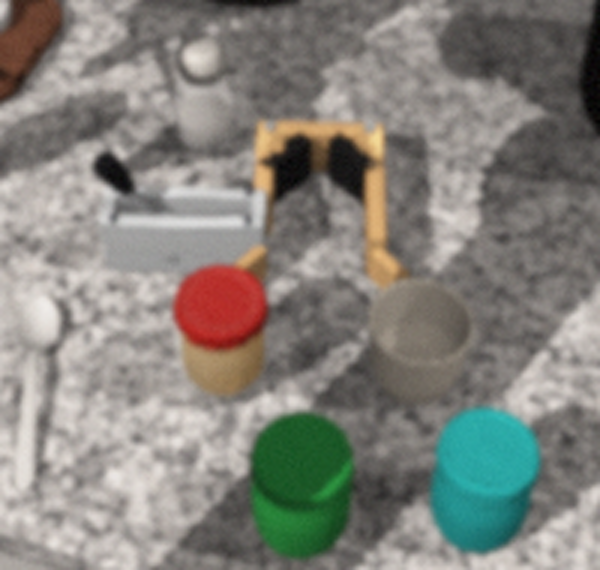

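```bash
cat > h.py <<'E'
import numpy as np, cv2
from cell import robot
def proj(n,P,cal=None):
    c=cal or robot.calibration(n);T=np.linalg.inv(c["pose"]);K=c["intrinsics"]
    p=(T[:3,:3]@np.atleast_2d(P).T).T+T[:3,3];p=p@K.T;return p[:,:2]/p[:,2:]
def back(n,uv,z,cal=None):
    c=cal or robot.calibration(n);d=c["pose"][:3,:3]@np.linalg.inv(c["intrinsics"])@np.array([uv[0],uv[1],1.])
    o=c["pose"][:3,3];return o+d*(z-o[2])/d[2]
def H(p,q):
    x,y,a=q;p=np.atleast_2d(p);c,s=np.cos(a),np.sin(a)
    return np.c_[x+c*p[:,0]-s*p[:,1],y+s*p[:,0]+c*p[:,1],p[:,2]]
E
python3 - <<'E'
from h import *
from scipy.optimize import least_squares
f=lambda u,v:(200+u/3.33-.35,160+v/3.33-.35)
L=[((.051,-.043,.04),(282,80)),((.051,.043,.04),(182,192)),((-.02,.035,.05),(280,272)),((-.052,.035,.05),(328,310)),((-.052,.139,.05),(205,448))]
P=np.array([l[0] for l in L]);U=np.array([f(*l[1]) for l in L])
r=least_squares(lambda q:(proj("top",H(P,q))-U).ravel(),[.4,.2,0.5]);
for a0 in(0,1.5,-1.5,3):
    rr=least_squares(lambda q:(proj("top",H(P,q))-U).ravel(),[.4,.2,a0])
    if rr.cost<r.cost:r=rr
q=r.x;print(q,r.cost,r.fun.round(1))
def loc(w):
    d=w[:2]-q[:2];c,s=np.cos(q[2]),np.sin(q[2]);return np.round([c*d[0]+s*d[1],-s*d[0]+c*d[1]],4)
for n,uv,z in(("jar",(411,432),.075),("cup",(551,265),.058),("salt",(97,215),.085),("green",(612,486),.075),("spoon",(230,556),.01),("tip",(184,420),.093),("coaster",(110,660),.01)):
    w=back("top",f(*uv),z);print(n,w.round(4),loc(w))
sf=lambda u,v:(230+u/3-.33,180+v/3-.33)
for n,uv,z in(("jar",(221,302),.075),("cup",(420,325),.058)):
    w=back("scene",sf(*uv),z);print(n,w.round(4),loc(w))
np.save("q.npy",q)
im=cv2.imread("pics/top0.png")
print(robot.observe()["tool_rot"])
from scipy.spatial.transform import Rotation as R
print(R.from_euler("xyz",robot.observe()["tool_rot"]).as_matrix().round(3))
E
```

```text
[0.51430034 0.29056803 0.82650699] 6.1909977557522025 [ 0.5 -1.  -1.2  0.7  1.5 -1.   0.5 -0.5 -1.4  1.8]
jar [0.3869 0.2345 0.075 ] [-0.1276  0.0557]
cup [0.4738 0.1575 0.058 ] [-0.1254 -0.0604]
salt [0.5027 0.3954 0.085 ] [0.0693 0.0795]
green [0.3566 0.1301 0.075 ] [-0.2249  0.0073]
spoon [0.3192 0.3342 0.01  ] [-0.1001  0.1731]
tip [0.3958 0.3511 0.093 ] [-0.0357  0.1282]
coaster [0.2638 0.401  0.01  ] [-0.0885  0.259 ]
jar [0.3881 0.2335 0.075 ] [-0.1275  0.0541]
cup [0.4732 0.1548 0.058 ] [-0.1277 -0.0618]
[-1.57216575e+00  1.78833005e-04 -4.09798608e-01]
[[ 0.917 -0.001  0.398]
 [-0.398 -0.001  0.917]
 [-0.    -1.    -0.001]]
```

```bash
cat >> h.py <<'E'
q=np.load("q.npy")
def loc(w):
    d=np.asarray(w)[:2]-q[:2];c,s=np.cos(q[2]),np.sin(q[2]);return np.round([c*d[0]+s*d[1],-s*d[0]+c*d[1]],4)
def st():
    o=robot.observe();w=o["tool_pos"];yaw=o["tool_rot"][2];print("t",round(o["time"],2),"pos",w.round(4),"hold",loc(w),"yaw",round(yaw,3),"F",o["contact_force"].round(1),"op",round(o["opening"],3));return w,yaw
def plan(target,tyaw=None,first="move"):
    w,yaw=st();tyaw=yaw if tyaw is None else tyaw
    dy=(tyaw-yaw+np.pi)%(2*np.pi)-np.pi
    a=yaw if first=="move" else tyaw
    d=np.asarray(target)-w;c,s=np.cos(a),np.sin(a)
    print("roll deg",round(-np.degrees(dy),1),"shift cm x,y,z",np.round([100*(c*d[0]+s*d[1]),-100*d[2],100*(-s*d[0]+c*d[1])],2))
def hp(x,y,z): return H([x,y,z],q)[0]
E
python3 - <<'E'
from h import *
j=np.array([-.1275,.055]);t=np.array([-.085,0.]);u=(t-j)/np.linalg.norm(t-j);print(u,np.linalg.norm(t-j))
yaw=q[2]+np.arctan2(u[1],u[0]);print(yaw)
p=j-u*.055
plan(hp(*p,.15),yaw,"turn")
E
```

```text
[ 0.6114475 -0.791285 ] 0.06950719387228922
-0.08640073329916709
t 0.1 pos [0.209  0.4812 0.2261] hold [-0.0666  0.3538] yaw -0.41 F [-0.1  0.2  0.2] op 0.092
roll deg -18.5 shift cm x,y,z [ 14.42   7.61 -23.09]
```

```bash
python3 -m crank '{"xyz":[[0,0,0],[0,0,0],[0,0,0],[1.4,0,-2.3],[1.4,0,-2.3],[1.4,0,-2.3],[1.4,0,-2.3],[1.4,0,-2.3],[1.5,0,-2.3],[1.5,0,-2.3],[1.5,0,-2.3],[1.5,0,-2.3],[1.4,0,-2.4],[0,2.5,0],[0,2.5,0],[0,2.5,0],[0,0,0],[0,0,0]],"roll":[-6.1,-6.2,-6.2,0,0,0,0,0,0,0,0,0,0,0,0,0,0,0]}' 0.35 20
python3 - <<'E'
from h import *
j=np.array([-.1275,.055]);t=np.array([-.085,0.]);u=(t-j)/np.linalg.norm(t-j)
plan(hp(*(j-u*.055),.022),-.0864)
c=robot.calibration("wrist")
cv2.imwrite("pics/w1.png",robot.read_camera("wrist")[:,:,::-1])
cv2.imwrite("pics/s1.png",robot.read_camera("scene")[:,:,::-1])
E
```

```text
time: 1.9
tool_pos: [0.3325, 0.2389, 0.152]
tool_rot: [-1.571, 0.001, -0.087]
contact_force: [0.8, 0.3, 0.6]
opening: 0.0301
t 1.9 pos [0.3325 0.2389 0.152 ] hold [-0.1611  0.0987] yaw -0.087 F [0.8 0.3 0.6] op 0.03
roll deg -0.0 shift cm x,y,z [ 2.0e-02  1.3e+01 -1.0e-02]
```

View pics/w1.png

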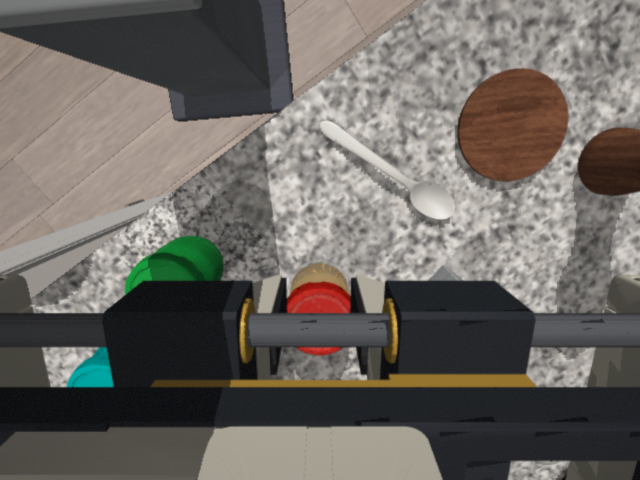

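View pics/s1.png

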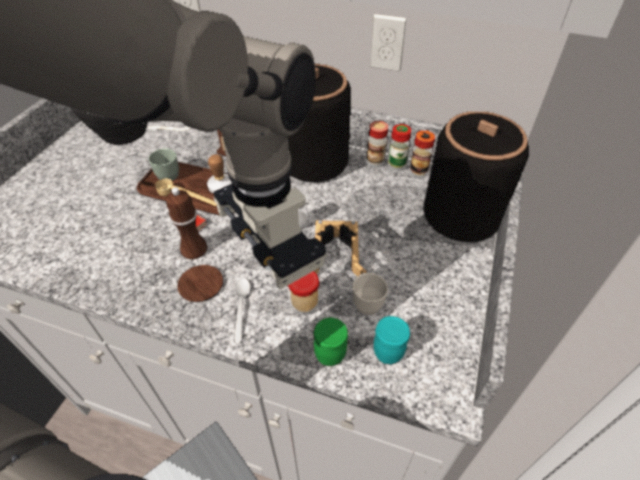

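```bash
python3 -m crank '{"xyz":[[0,3,0],[0,3,0],[0,3,0],[0,2,0],[0,1,0],[0,1,0],[0,0,0],[0.7,0,0],[0.6,0,0],[0.4,0,0],[0.4,0,0],[0.4,0,0],[0.4,0,0],[0,0,0]],"roll":[0,0,0,0,0,0,0,0,0,0,0,0,0,0]}'
python3 - <<'E'
from h import *
st()
cv2.imwrite("pics/s2.png",cv2.resize(robot.read_camera("scene")[200:360,220:420,::-1],None,fx=3,fy=3))
E
```

```text
time: 3.4
tool_pos: [0.3619, 0.2364, 0.0217]
tool_rot: [-1.571, -0.0, -0.087]
contact_force: [-0.8, -0.5, -0.4]
opening: 0.0298
t 3.4 pos [0.3619 0.2364 0.0217] hold [-0.1431  0.0754] yaw -0.087 F [-0.8 -0.5 -0.4] op 0.03
```

View pics/s2.png

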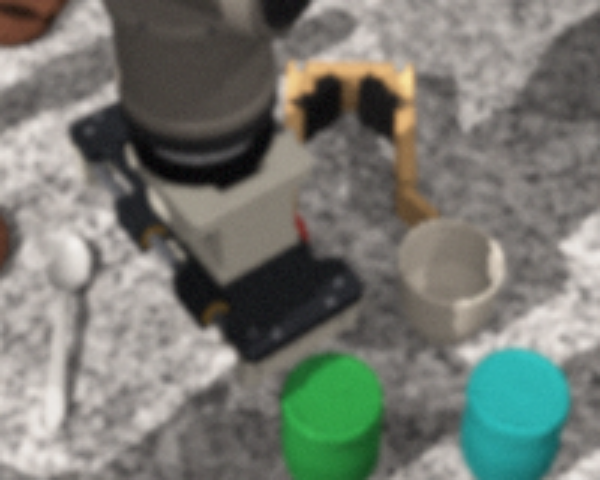

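```bash
python3 -m crank '{"xyz":[[0.3,0,0],[0.3,0,0],[0.3,0,0],[0.3,0,0],[0.3,0,0],[0.3,0,0],[0.3,0,0],[0.3,0,0],[0.3,0,0],[0.3,0,0],[0,0,0]],"roll":[0,0,0,0,0,0,0,0,0,0,0]}'
python3 - <<'E'
from h import *
st()
a=robot.read_camera("top")[160:340,200:440,::-1];b=robot.read_camera("wrist")[180:440,160:480,::-1]
cv2.imwrite("pics/s3.png",np.hstack([cv2.resize(a,(400,300)),cv2.resize(b,(369,300))]))
E
```

```text
time: 4.55
tool_pos: [0.392, 0.2338, 0.0217]
tool_rot: [-1.57, -0.001, -0.087]
contact_force: [-1.1, 0.3, -0.7]
opening: 0.0299
t 4.55 pos [0.392  0.2338 0.0217] hold [-0.1246  0.0516] yaw -0.087 F [-1.1  0.3 -0.7] op 0.03
```

View pics/s3.png

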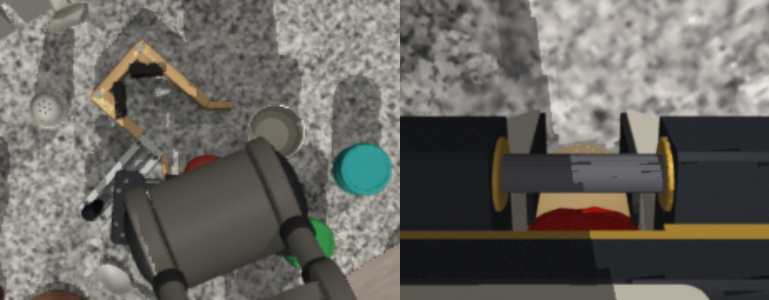

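```bash
python3 -m crank '{"xyz":[[0.3,0,0],[0.3,0,0],[0.3,0,0],[0.3,0,0],[0.3,0,0],[0.3,0,0],[0.3,0,0],[0.3,0,0],[0.3,0,0],[0.3,0,0],[0.2,0,0],[0,0,0]],"roll":[0,0,0,0,0,0,0,0,0,0,0,0]}'
python3 -m crank '{"xyz":[[-1.5,0,0],[-2.5,0,0],[-2,0,0],[0,0,0],[0,-3,0],[0,-4,0],[0,-4,0],[-3,0,0],[0,0,0]],"roll":[0,0,0,0,0,0,0,0,0]}'
python3 - <<'E'
from h import *
st()
a=robot.read_camera("top")[160:340,200:440,::-1]
cv2.imwrite("pics/s4.png",cv2.resize(a,(799,599),interpolation=cv2.INTER_CUBIC))
E
```

```text
time: 5.85
tool_pos: [0.4236, 0.231, 0.0217]
tool_rot: [-1.571, -0.0, -0.087]
contact_force: [-0.0, -0.1, -0.7]
opening: 0.0299
time: 6.75
tool_pos: [0.3326, 0.239, 0.1329]
tool_rot: [-1.57, -0.001, -0.086]
contact_force: [0.1, -0.3, 0.4]
opening: 0.0296
t 6.75 pos [0.3326 0.239  0.1329] hold [-0.1611  0.0987] yaw -0.086 F [ 0.1 -0.3  0.4] op 0.03
```

View pics/s4.png

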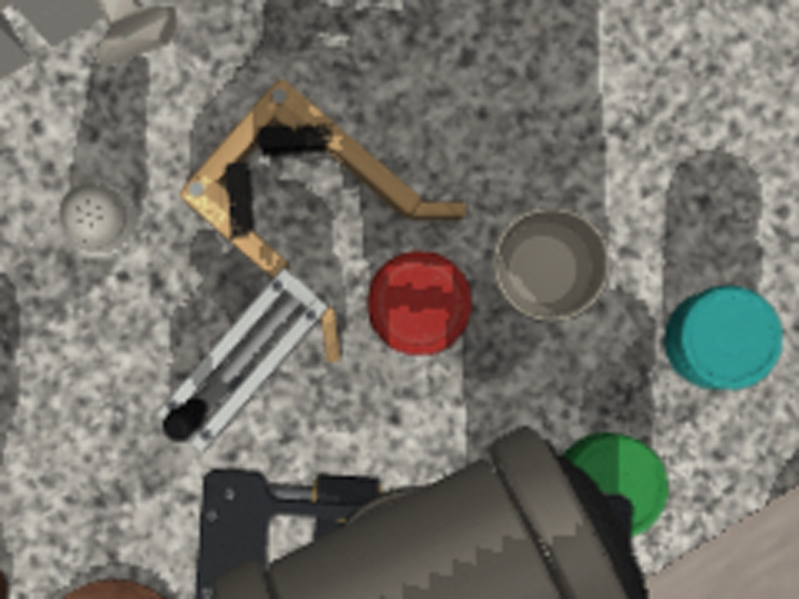

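```bash
python3 - <<'E'
from h import *
f=lambda u,v:(200+u/3.33-.35,160+v/3.33-.35)
w=back("top",f(420,303),.075);j=loc(w);print(w,j)
plan(hp(j[0]-.05,j[1]+.002,.13),q[2],"turn")
E
```

```text
[0.45417085 0.22834885 0.075     ] [-0.0865  0.0021]
t 6.8 pos [0.3338 0.239  0.1324] hold [-0.1602  0.0979] yaw -0.086 F [ 0.8  1.  -0.1] op 0.03
roll deg -52.3 shift cm x,y,z [ 2.37  0.24 -9.38]
```

```bash
python3 -m crank '{"xyz":[[0,0,0],[0,0,0],[0,0,0],[0,0,0],[0,0,0],[0,0,0],[0,0,0],[0.4,0,-1.8],[0.5,0,-1.9],[0.5,0,-1.9],[0.5,0,-1.9],[0.5,0,-1.9],[0,0,0],[0,0,0],[0,0,0]],"roll":[-7.5,-7.5,-7.5,-7.5,-7.5,-7.5,-7.3,0,0,0,0,0,0,0,0]}' 0.78
python3 - <<'E'
from h import *
plan(hp(-.0865-.05,.004,.022),q[2])
cv2.imwrite("pics/w5.png",robot.read_camera("wrist")[:,:,::-1])
E
```

```text
time: 8.3
tool_pos: [0.4185, 0.1929, 0.1313]
tool_rot: [-1.57, 0.001, 0.826]
contact_force: [0.4, -0.8, -0.2]
opening: 0.0102
t 8.3 pos [0.4185 0.1929 0.1313] hold [-0.1368  0.0043] yaw 0.826 F [ 0.4 -0.8 -0.2] op 0.01
roll deg -0.0 shift cm x,y,z [ 0.03 10.93 -0.03]
```

View pics/w5.png

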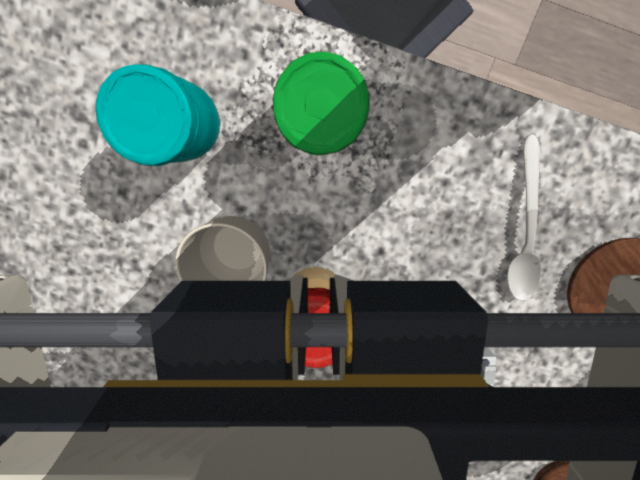

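```bash
python3 -m crank '{"xyz":[[0,3,0],[0,3,0],[0,2,0],[0,1.5,0],[0,1.4,0],[0,0,0],[0.5,0,0],[0.4,0,0],[0.3,0,0],[0.3,0,0],[0.3,0,0],[0.3,0,0],[0.3,0,0],[0.3,0,0],[0.3,0,0],[0.3,0,0],[0.3,0,0],[0,0,0]],"roll":[0,0,0,0,0,0,0,0,0,0,0,0,0,0,0,0,0,0]}'
python3 - <<'E'
from h import *
st()
a=robot.read_camera("top")[160:340,200:440,::-1];b=robot.read_camera("wrist")[180:440,160:480,::-1]
cv2.imwrite("pics/s6.png",np.hstack([cv2.resize(a,(400,300)),cv2.resize(b,(369,300))]))
E
```

```text
time: 10.15
tool_pos: [0.4438, 0.2196, 0.0227]
tool_rot: [-1.571, -0.001, 0.826]
contact_force: [-0.3, -0.3, 0.5]
opening: 0.0102
t 10.15 pos [0.4438 0.2196 0.0227] hold [-0.1     0.0038] yaw 0.826 F [-0.3 -0.3  0.5] op 0.01
```

View pics/s6.png

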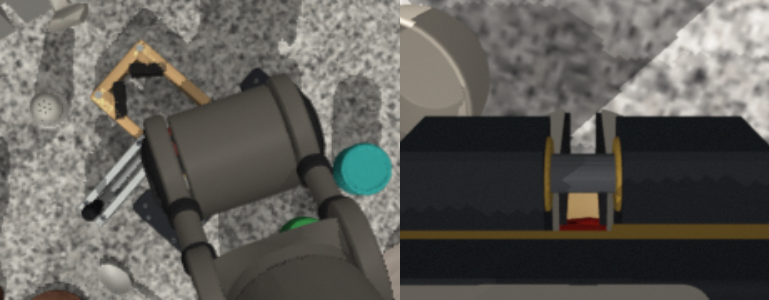

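```bash
python3 -m crank '{"xyz":[[0.3,0,-0.1],[0.3,0,-0.1],[0.3,0,-0.1],[0.3,0,0],[0.3,0,0],[0.3,0,0],[0.3,0,0],[0.3,0,0],[0.3,0,0],[0.3,0,0],[0.3,0,0],[0.3,0,0],[0.3,0,0],[0.3,0,0],[0.3,0,0],[0.3,0,0],[0,0,0]],"roll":[0,0,0,0,0,0,0,0,0,0,0,0,0,0,0,0,0]}'
python3 - <<'E'
from h import *
st()
a=robot.read_camera("top")[160:340,200:440,::-1];b=robot.read_camera("wrist")[180:440,160:480,::-1]
cv2.imwrite("pics/s7.png",np.hstack([cv2.resize(a,(400,300)),cv2.resize(b,(369,300))]))
cv2.imwrite("pics/s7b.png",cv2.resize(robot.read_camera("scene")[200:360,220:420,::-1],None,fx=3,fy=3))
E
```

```text
time: 11.95
tool_pos: [0.4785, 0.2529, 0.0227]
tool_rot: [-1.571, -0.001, 0.826]
contact_force: [-0.5, -0.3, -0.4]
opening: 0.01
t 11.95 pos [0.4785 0.2529 0.0227] hold [-0.052   0.0008] yaw 0.826 F [-0.5 -0.3 -0.4] op 0.01
```

View pics/s7.png

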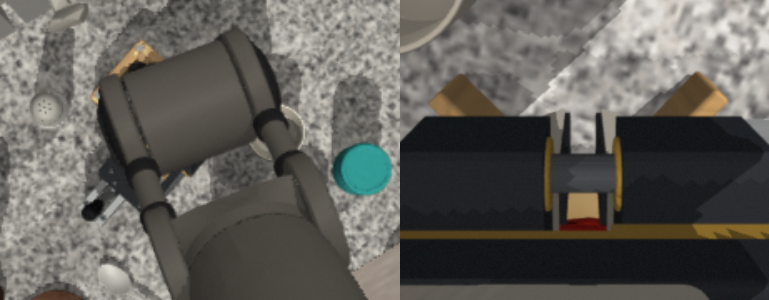

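View pics/s7b.png

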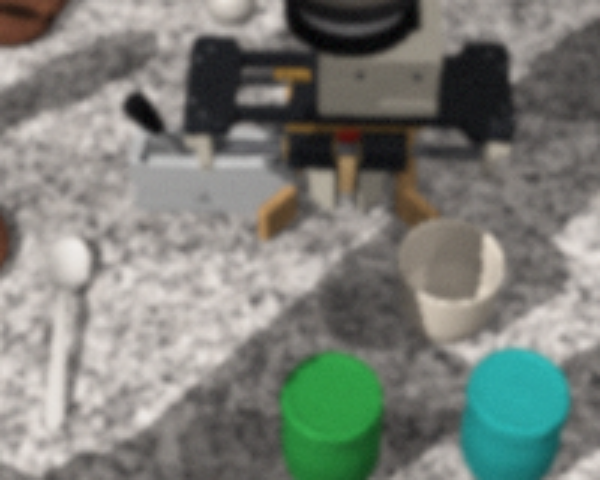

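```bash
python3 -m crank '{"xyz":[[0.2,0,0],[0.2,0,0],[0.2,0,0],[0.2,0,0],[0.2,0,0],[0.1,0,0],[0.1,0,0],[0,0,0]],"roll":[0,0,0,0,0,0,0,0]}'
python3 -m crank '{"xyz":[[0.1,0,0],[0.1,0,0],[0,0,0]],"roll":[0,0,0]}'
python3 -m crank '{"xyz":[[0.1,0,0],[0,0,0]],"roll":[0,0]}'
python3 - <<'E'
from h import *
st()
b=robot.read_camera("wrist")[180:440,160:480,::-1]
cv2.imwrite("pics/s8.png",np.hstack([cv2.resize(robot.read_camera("scene")[230:290,270:370,::-1],(500,300)),cv2.resize(b,(300,300))]))
E
```

```text
time: 12.9
tool_pos: [0.4863, 0.2614, 0.0227]
tool_rot: [-1.571, -0.0, 0.826]
contact_force: [-0.2, -1.6, -0.0]
opening: 0.0104
time: 13.2
tool_pos: [0.4877, 0.2629, 0.0227]
tool_rot: [-1.571, -0.0, 0.826]
contact_force: [-1.5, -0.2, 1.3]
opening: 0.0101
time: 13.4
tool_pos: [0.4884, 0.2636, 0.0228]
tool_rot: [-1.571, -0.0, 0.826]
contact_force: [-0.9, -0.5, -0.3]
opening: 0.0102
t 13.4 pos [0.4884 0.2636 0.0228] hold [-0.0374  0.0008] yaw 0.826 F [-0.9 -0.5 -0.3] op 0.01
```

View pics/s8.png

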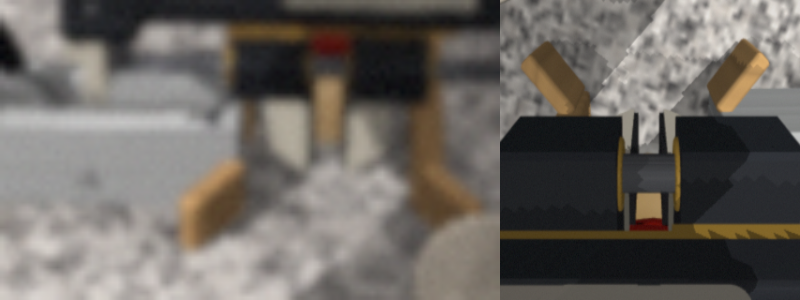

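```bash
python3 -m crank '{"xyz":[[0.1,0,0],[0,0,0]],"roll":[0,0]}'
python3 -m crank '{"xyz":[[0.07,0,0],[0,0,0]],"roll":[0,0]}'
python3 - <<'E'
from h import *
st()
cv2.imwrite("pics/s9.png",cv2.resize(robot.read_camera("wrist")[180:440,160:480,::-1],(640,520)))
E
```

```text
time: 13.7
tool_pos: [0.489, 0.2643, 0.0227]
tool_rot: [-1.571, 0.0, 0.826]
contact_force: [-1.6, -1.8, -0.1]
opening: 0.0102
time: 13.9
tool_pos: [0.4892, 0.2645, 0.0227]
tool_rot: [-1.571, 0.001, 0.826]
contact_force: [-1.9, -3.7, 1.9]
opening: 0.01
t 13.9 pos [0.4892 0.2645 0.0227] hold [-0.0362  0.0008] yaw 0.826 F [-1.9 -3.7  1.9] op 0.01
```

View pics/s9.png

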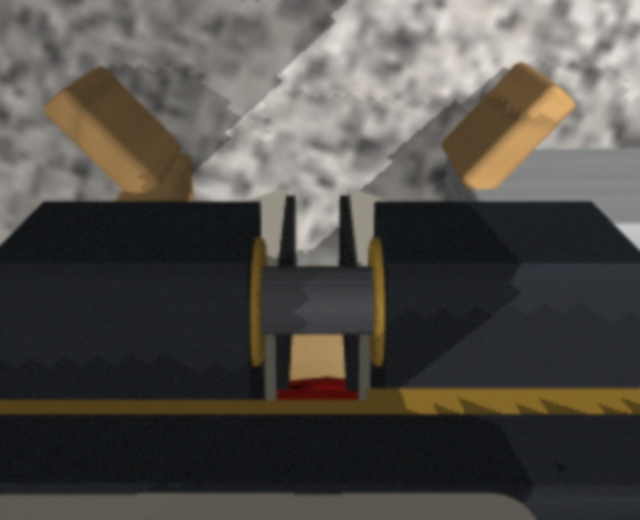

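```bash
python3 -m crank '{"xyz":[[-0.3,0,0],[-0.7,0,0],[-2,0,0],[-2,0,0],[0,-2,0],[0,-4,0],[0,-5,0],[0,-5,0],[-3,0,0],[-4,0,0],[-4,0,0],[-2,0,0],[0,0,0],[0,0,0]],"roll":[0,0,0,0,0,0,0,0,0,0,0,0,0,0]}'
python3 - <<'E'
from h import *
st()
cv2.imwrite("pics/s10.png",cv2.resize(robot.read_camera("top")[160:340,200:440,::-1],(799,599),interpolation=cv2.INTER_CUBIC))
cv2.imwrite("pics/s10b.png",cv2.resize(robot.read_camera("scene")[180:370,230:430,::-1],None,fx=3,fy=3,interpolation=cv2.INTER_CUBIC))
E
```

```text
time: 15.35
tool_pos: [0.368, 0.1326, 0.1832]
tool_rot: [-1.572, -0.002, 0.825]
contact_force: [-0.1, 0.5, 0.3]
opening: 0.0098
t 15.35 pos [0.368  0.1326 0.1832] hold [-0.2153  0.0006] yaw 0.825 F [-0.1  0.5  0.3] op 0.01
```

View pics/s10.png

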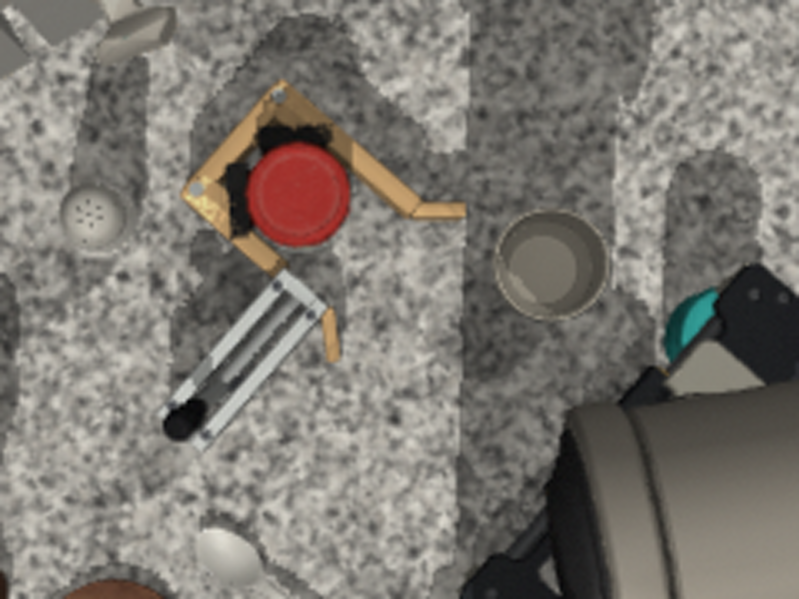

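View pics/s10b.png

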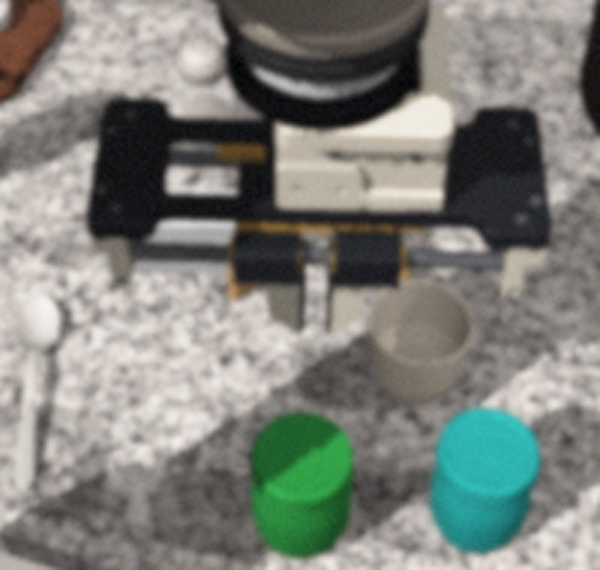

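```bash
python3 - <<'E'
from h import *
f=lambda u,v:(200+u/3.33-.35,160+v/3.33-.35)
print("jar",loc(back("top",f(299,194),.075)))
print("mill",loc(back("top",(190,337),0)),loc(back("top",(172,348),.13)), "matchbox",loc(back("top",(150,322),.01)))
plan(hp(-.036,.19,.18),q[2]);plan(hp(-.036,.185,.074),q[2])
E
```

```text
jar [-0.001   0.0013]
mill [-0.0038  0.2845] [-0.0041  0.2904] matchbox [0.0685 0.3106]
t 15.45 pos [0.3684 0.133  0.1829] hold [-0.2148  0.0006] yaw 0.826 F [0.1 0.  0. ] op 0.01
roll deg -0.0 shift cm x,y,z [17.87  0.29 18.95]
t 15.45 pos [0.3684 0.133  0.1829] hold [-0.2148  0.0006] yaw 0.826 F [0.1 0.  0. ] op 0.01
roll deg -0.0 shift cm x,y,z [17.87 10.89 18.45]
```

```bash
python3 -m crank '{"xyz":[[0,0,0],[0,0,0],[0,0,0],[0,0,0],[0,0,0],[0,0,0],[0,0,0],[0,0,0],[0,0,0],[0,0,0],[0,0,0],[0,0,0],[0,0,0],[0,0,0]],"roll":[7.5,7.5,7.5,7.5,7.5,7.5,7.5,7.5,7.5,7.5,7.5,7.5,0,0]}' 1 40
python3 -m crank '{"xyz":[[-2.1,0,2.2],[-2.1,0,2.2],[-2.1,0,2.2],[-2.1,0,2.2],[-2.1,0,2.2],[-2.1,0,2.2],[-2.3,0,2.3],[-2.3,0,2.3],[0,0,0],[0,0,0]],"roll":[0,0,0,0,0,0,0,0,0,0]}'
python3 - <<'E'
from h import *
plan(hp(-.036,.172,.074),q[2]-np.pi/2)
cv2.imwrite("pics/s11.png",robot.read_camera("scene")[:,:,::-1])
E
```

```text
time: 16.85
tool_pos: [0.3678, 0.1329, 0.1826]
tool_rot: [-1.571, 0.0, -0.741]
contact_force: [-0.0, 0.3, -1.1]
opening: 0.0004
time: 17.85
tool_pos: [0.3612, 0.3801, 0.1821]
tool_rot: [-1.572, -0.0, -0.741]
contact_force: [0.0, -0.5, 0.0]
opening: 0.0002
t 17.85 pos [0.3612 0.3801 0.1821] hold [-0.0378  0.1733] yaw -0.741 F [ 0.  -0.5  0. ] op 0.0
roll deg 0.2 shift cm x,y,z [ 0.13 10.81  0.18]
```

View pics/s11.png

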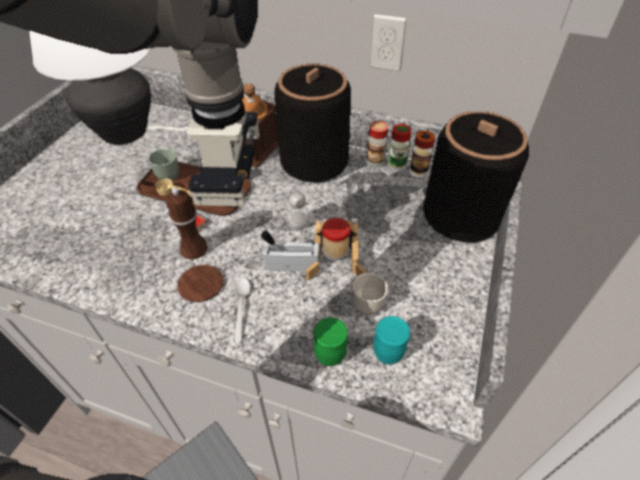

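```bash
python3 -m crank '{"xyz":[[0,3,0.1],[0,3,0.1],[0,2.5,0],[0,1.5,0],[0,0.8,0],[0,0,0],[0.6,0,0],[0.5,0,0],[0.5,0,0],[0,0,0]],"roll":[0,0,0,0,0,0,0,0,0,0]}'
python3 - <<'E'
from h import *
st()
cv2.imwrite("pics/s12.png",cv2.resize(robot.read_camera("scene")[160:320,180:380,::-1],None,fx=3,fy=3))
E
```

```text
time: 18.9
tool_pos: [0.3756, 0.3702, 0.0753]
tool_rot: [-1.569, -0.0, -0.746]
contact_force: [0.4, 0.5, 0.4]
opening: 0.001
t 18.9 pos [0.3756 0.3702 0.0753] hold [-0.0354  0.1559] yaw -0.746 F [0.4 0.5 0.4] op 0.001
```

View pics/s12.png

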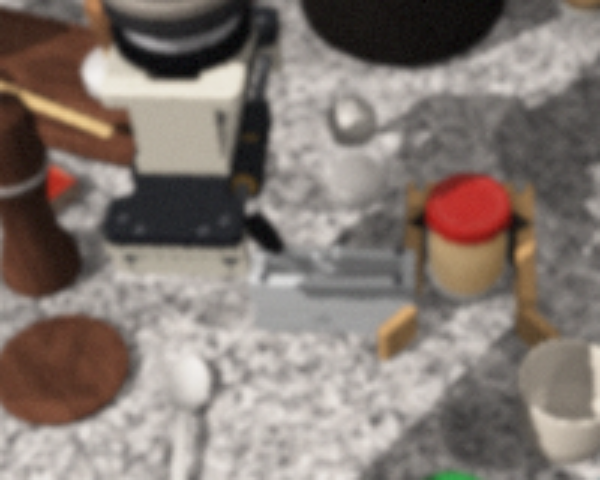

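```bash
python3 -m crank '{"xyz":[[0.4,0,0],[0.4,0,0],[0.4,0,0],[0.4,0,0],[0.4,0,0]],"roll":[0,0,0,0,0]}'
python3 -m crank '{"xyz":[[0.4,0,0],[0.4,0,0],[0.4,0,0],[0.4,0,0],[0.4,0,0],[0,0,0]],"roll":[0,0,0,0,0,0]}'
python3 -m crank '{"xyz":[[0.4,0,0],[0.4,0,0],[0.4,0,0],[0.4,0,0],[0.4,0,0],[0,0,0]],"roll":[0,0,0,0,0,0]}'
python3 - <<'E'
from h import *
st()
cv2.imwrite("pics/s13.png",cv2.resize(robot.read_camera("scene")[160:320,180:380,::-1],None,fx=3,fy=3))
E
```

```text
time: 19.45
tool_pos: [0.3891, 0.3577, 0.0752]
tool_rot: [-1.57, 0.001, -0.745]
contact_force: [-3.2, 3.5, 3.7]
opening: 0.0005
time: 20.05
tool_pos: [0.4047, 0.3427, 0.0745]
tool_rot: [-1.571, -0.0, -0.746]
contact_force: [0.5, 0.2, -0.1]
opening: 0.0005
time: 20.65
tool_pos: [0.4193, 0.3295, 0.0747]
tool_rot: [-1.571, -0.0, -0.745]
contact_force: [1.1, 0.2, 0.3]
opening: 0.0005
t 20.65 pos [0.4193 0.3295 0.0747] hold [-0.0357  0.0962] yaw -0.745 F [1.1 0.2 0.3] op 0.0
```

View pics/s13.png

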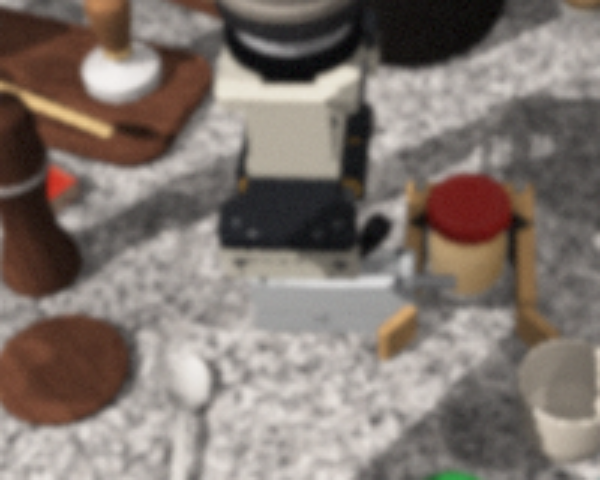

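```bash
python3 -m crank '{"xyz":[[-2,0,0],[-3,0,0],[-3,0,0],[0,-4,0],[0,-4,0],[0,-4,0],[-4,0,-2],[-4,0,-2],[-4,0,-2],[0,0,0],[0,0,0]],"roll":[0,0,0,0,0,0,0,0,0,0,0]}'
python3 - <<'E'
from h import *
st()
cv2.imwrite("pics/s14.png",cv2.resize(robot.read_camera("top")[160:340,200:440,::-1],(799,599),interpolation=cv2.INTER_CUBIC))
cv2.imwrite("pics/s14b.png",cv2.resize(robot.read_camera("scene")[180:340,230:430,::-1],None,fx=4,fy=3.6,interpolation=cv2.INTER_CUBIC))
E
```

```text
time: 21.8
tool_pos: [0.2304, 0.4216, 0.195]
tool_rot: [-1.57, -0.0, -0.742]
contact_force: [0.7, -0.6, -0.1]
opening: 0.0006
t 21.8 pos [0.2304 0.4216 0.195 ] hold [-0.0959  0.2976] yaw -0.742 F [ 0.7 -0.6 -0.1] op 0.001
```

View pics/s14.png

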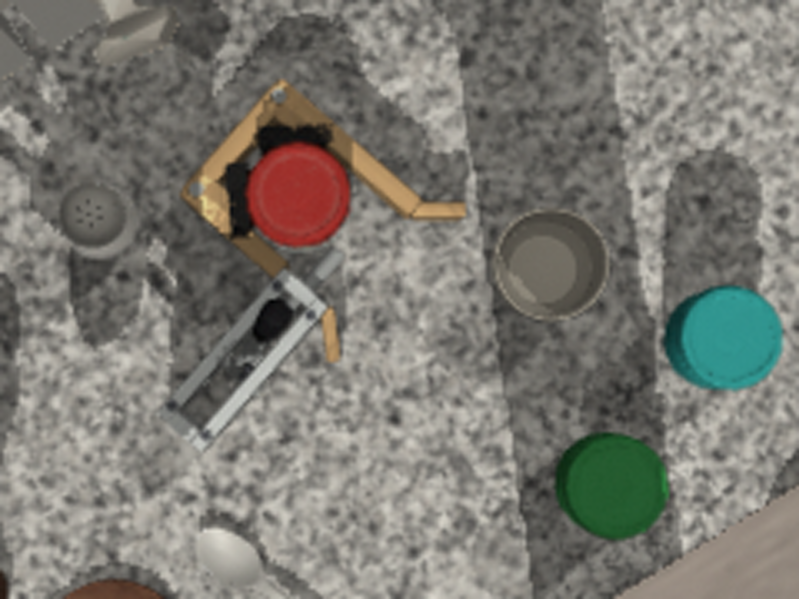

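View pics/s14b.png

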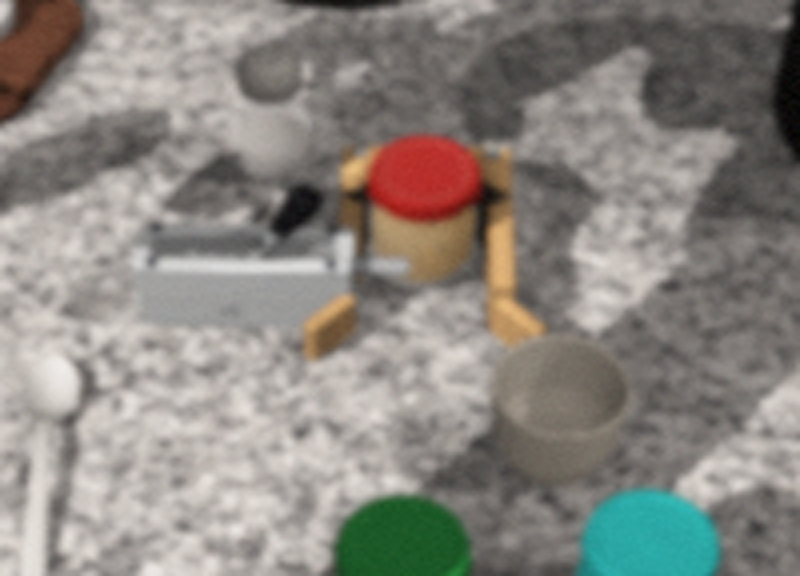

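```bash
python3 - <<'E'
from h import *
f=lambda u,v:(200+u/3.33-.35,160+v/3.33-.35)
for n,uv,z in(("tip",(273,318),.088),("bolt",(338,256),.036),("jar",(299,194),.075),("cup",(551,265),.058)):print(n,loc(back("top",f(*uv),z)))
E
```

```text
tip [-0.0348  0.0589]
bolt [-0.0359  0.0105]
jar [-0.001   0.0013]
cup [-0.1254 -0.0604]
```

```bash
python3 -c "
from cell import robot
print(robot.observe()['time']);print(robot.hand_in())"
```

```text
21.9
the job is handed in; nothing more can be done
None
```

The jar is seated in the holder and locked, and I handed the job in at 21.9 s of the 61 s allowed; the hand-in reports no verdict.

- **Jar:** I pushed it diagonally past the cup to the mouth, then straight in along the holder's axis. I stopped when the push force rose to about 4 N. The last top picture puts its middle about 1.6 mm from the seat, against both black pads and standing upright.
- **Lever:** I pushed it over with the closed fingertips until it snapped across. In the last pictures the tip is at y ≈ +59 mm, about as far past dead centre as it was on the open side before.
- **Bolt:** it shows in front of the jar, with its end at y ≈ +10 mm. That fits full travel, though the drawn-in position was never visible, so I could not measure the travel itself.
- **Bystanders:** the cup measures at the same spot as at the start, and the salt shaker looks unmoved and upright.
- **Robot:** it is well clear and touches nothing.

None of my checks failed or disagreed.

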